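# Load a thread spool under the rack lips and lock it with the stop

## Task

Stand the tall wide-footed thread spool upright in the open loading mouth of the spool rack, then slide it along the channel, its foot under the overhanging lips, fully home against the end wall, leaving the sliding stop parked meanwhile. Only then lift the stop's spring-loaded release bar, hold it up while you slide the stop along until its blade is right up at the spool, and let go so that it drops into the last notch and locks the spool in. Leave the low reel, the tin and the hoop where they are.

Things in the scene. Friction and masses are not known exactly. Their poses are not given: they have to be found in the camera images.
- spool_center (a point): Centre (half-way up, on the axis) of the loose spool to be loaded: upright, 70 mm tall, about 150 g; round white foot flange 56 mm in diameter, 5 mm thick; above it a straight wound silver-grey body 36 mm in diameter up to the top. z axis up. Starts standing on the table at the robot's left or right, clear of the rack.
- rack: Fixed rack on an 8 mm beech board 150 x 310 mm, turned up to 0.3 rad. Origin at table height under the channel's centre line; +y along the channel to the end wall (inner face y = 113 mm, 45 mm high above the table), +x away from the robot, z up. The stop's rail is parallel to the channel at x = 70 mm: 11 round-topped pins 8 mm thick, 28 mm high, pitch 16 mm; the gaps are the notches.
- mouth (a point): Middle of the loading mouth, on the centre line of the channel floor (8 mm above the table); rack axes. The mouth is 80 mm long (rack y -85 to -5 mm), without lips, open at the front (-x); a 9 mm high wall at the back, 31 mm from the centre line. At its +y end a flared bit of front wall, 22 mm long, leads into the lipped channel.
- lips (a point): Start of the lipped channel, on the floor's centre line, 40 mm from the mouth point along rack +y; rack axes. From here to the end wall (118 mm) the channel is 62 mm wide between its walls, and two lips overhang it: underside 9 mm above the channel floor (the 5 mm foot goes under them), top 21 mm above the table, slot between them 44 mm wide for the spool's body.
- home (a point): Point on the channel floor (8 mm above the table) where the centre of the spool's foot stands when it is fully home against the end wall; 130 mm from the mouth point along rack +y; rack axes.
- release_grip (a point): Centre of the release bar's steel grip on top of the stop, moving with it: a T-bar 44 mm long (rack x), 12 mm thick (rack y), 24 mm tall, its centre 78 mm above the table when down, 18 mm free under it. The stop's block below is 44 mm (y) x 56 mm, top 48 mm above the table. Its blade reaches over the channel, 26 to 48 mm above the table; pushing face 22 mm ahead (+y) of the grip centre.
- stop (a joint): Travel of the sliding stop along rack +y, m: 0 to 0.206. Parked at 0 to 0.033, in the pin-free end of the rail, blade clear of the mouth. The last notch, at the spool, is at 0.197; earlier ones every 0.016. There the blade stands 3 mm clear of the body of a spool that is fully home. A latched stop has about 1 mm of play either way. Slides with about 0.5 N when the bar is up.
- release (a joint): Lift of the release bar above its rest, m: 0 is down (latched if in a notch), 0.022 the upper end. A spring (about 5 N at rest, 8 N at the top) pushes it down. It must be up at least 0.010 for the stop to pass the pins. Let go within about 5 mm of a notch, it slips into that notch.
- reel: Bystander: a low thread reel with two equal flanges 48 mm in diameter, 35 mm tall, standing on the table on the side opposite to the spool; origin under its centre.
- tin: Bystander: a low round aluminium tin 60 mm in diameter, 45 mm tall, beyond the rack; origin under its centre.
- hoop: Bystander: a wooden embroidery hoop 100 mm in diameter, 10 mm tall, lying flat beyond the rack; origin under its centre.

How it is judged:
By the outcome, as a careful person would: the job done as asked, in the order asked, and still so for the second after the job is handed in, with the robot touching nothing.
It also fails if it takes over 58 s, if anything falls off the work surface, if the arm or the gripper's body presses on something with over 40 N, if the wrist force passes 120 N, or if a joint passes its speed limit or range.

## Robot

A 6-joint arm with a two-finger parallel gripper is mounted at the origin on the work surface. World frame = base frame: x ahead of the robot, y to its left, z up, the work surface at z = 0. Lengths are in mm, angles in rad, forces in N, time in s.
With the tool pointing down it reaches from about 350 to 775 mm from the base axis. Payload 7.3 kg.
Tool frame: the origin (TCP) lies on the centre line of the jaws, within the pads' length; the fingertips stand bot.tip_reach ahead of it and the grasp point (between the pads) lies 6 mm ahead of it (bot.tip_reach is the distance from the TCP to the fingertips, in mm); z points along the fingers, y is the direction in which the jaws open and shut (so a half turn about z gives the same grasp; the last joint's range is limited). The gripper opens to 92 mm and grips with 3 to 60 N. Pads are 19 mm wide; open, the fingers measure 130 mm over their backs; the gripper's body (75 mm by 190 mm) begins 47 mm behind the grasp point.
Start: joints at [1.01, 0.342, 1.524, -0, 1.275, -0.146], TCP at [211.565, 480.502, 251.741] pointing down, gripper open.
Joint ranges: [-2.53, 2.53], [-0.77, 2.02], [0.04, 2.7], [-1, 4.14], [0.28, 2.66], [-3.11, 3.11]. Speed limits (rad/s): [2.57, 2.57, 3.14, 3.14, 3.14, 3.14].

## Interface

Orientations are given as [roll, pitch, yaw] about the fixed x, y, z axes, in that order (R = Rz(yaw) Ry(pitch) Rx(roll)).
In Python, from plant import bot gives the robot as it stands.
- The arm moves only by the tool step_arm, never from a script. Its argument "deltas" is a list of rows, each a list of 6 numbers: the shift along the tool's x, y, z in mm, then the turn, a rotation vector about the tool's x, y, z in rad. A call has 1 to 5 rows; each row is the pose to reach, as a shift and turn from the pose commanded when the call began, along the tool's axes at that moment; what a row does not reach only later rows make up. A row lasts 1/12 s, in which the tool goes at most 41.7 mm and 7.16 degrees, less where a joint would pass 70% of its speed; a pose out of reach is approached as far as the arm can. A call with a gripper value outside its range is refused whole. "fingers" is the finger opening in mm, from 0 to 91.8, set as the call begins (left out, the last holds). The fingers move at their own pace and stop on an object; the grip force is fixed at half the most. Time passes only in rows, so rows that repeat a pose let the fingers close. It gives the time, the measured TCP pose, the force and the opening at its end, in the units of the state.
- bot.get_obs(): the state, without advancing time (a new reading comes with each control period).
- bot.capture(name): name is "scene" or "side" or "wrist"; returns a dict with "color" (400x640x3 uint8, red, green, blue), "fx", "fy", "cx", "cy" (pixels), "R" (3x3) and "t" (3): a world point X has camera coordinates R X + t. Camera axes: x right, y down, z forward; pixel columns grow to the right and rows downward; lengths in mm; the calibration is good to about 2 mm. A picture is of the moment at which its call begins. There is no depth.
- bot.close_job(): hands the job in, once; it reports no verdict.
Trained networks look in a picture, given as the dict that the camera call returned (one of the last four; its "shot" number tells which), for a name from the list of things; names that differ only in an ending like _2 or _b are one class to them, and where a whole thing is asked for, a point or a joint stands for the part that bears it (a point fixed in the world has none). Each returns a list of dicts, best first, with "p" (0 to 1); they miss things now and then, are a little off and sometimes report something else, mostly with a low value. They report only what shows in the picture. A call takes as long as a camera call.
- bot.boxes_of(query, picture): "rect" ([centre column, centre row, width, height] in pixels, round what is visible of it).
The state is a dict: "time": time; "joint_positions": joint angles; "dq": joint speeds; "tau": joint torques, N m; "tool_pos": TCP position; "tcp_rot": TCP orientation; "contact_force": force on the tool from outside, world axes, zero at the start; "moment": the same for the moment, N m; "grip_width": finger opening in mm.
Only numpy, scipy, OpenCV 4.12 (cv2) and the standard library are available. Lean on these libraries where they do the work, as an engineer would, in place of code of your own. Each camera call takes 0.05 s, during which the arm holds its last target. There are 200 camera calls.

## Working session

There is one attempt and no reset: what is moved stays moved. The work goes in short steps, Python scripts to look and compute and a tool call to move; the robot and the scene stay as the last step left them, time stands still between calls to the robot, and variables do not carry over. Pictures are saved under pics/ and viewed, about 8 in all and at most 12, crops included, and the job is handed in when it is done.

Besides the shell and the picture viewer there is one more tool, called after "Call:" by a JSON object that holds its "api" and its "payload", one argument or row to a line. step_arm: Moves the arm, as the interface text tells. Its arguments: {"type":"object","properties":{"deltas":{"type":"array"},"fingers":{"type":"number"}},"required":["deltas"]}

```bash
ls; mkdir -p pics; python3 - <<'E'
from plant import bot
import cv2,numpy as np
o=bot.get_obs();print({k:np.round(v,3) for k,v in o.items()}, bot.tip_reach)
ims=[]
for n in ["scene","side"]:
    c=bot.capture(n);cv2.imwrite(f"pics/{n}0.png",c["color"][:,:,::-1])
    np.savez(f"pics/{n}0.npz",**{k:v for k,v in c.items()})
    print(n,c["fx"],c["cx"],c["cy"],"cam",np.round(-np.array(c["R"]).T@np.array(c["t"])))
    for q in ["spool_center","rack","release_grip","stop","reel","tin","hoop"]:
        print(q,[(np.round(d["rect"]),round(d["p"],2)) for d in bot.boxes_of(q,c)[:2]])
E
```

```text
pics
{'time': np.float64(0.0), 'joint_positions': array([ 1.01 ,  0.343,  1.525, -0.   ,  1.275, -0.146]), 'dq': array([ 0.   ,  0.001, -0.   ,  0.001,  0.002,  0.   ]), 'tau': array([-2.0000e-03, -4.3125e+01, -2.4422e+01,  7.1000e-02,  5.6000e-02,
       -0.0000e+00]), 'tool_pos': array([211.368, 480.18 , 251.047]), 'tcp_rot': array([-3.14 , -0.   ,  2.727]), 'contact_force': array([-0.412, -1.076, -0.229]), 'moment': array([ 0.025,  0.046, -0.007]), 'grip_width': np.float64(91.82)} 25.0
scene 493.46307341362075 321.77814778353735 197.98210762603858 cam [1609. -153.  910.]
spool_center [(array([213., 198.,  22.,  30.]), 0.86)]
rack []
release_grip [(array([259., 185.,   9.,  15.]), 0.47)]
stop [(array([261., 189.,  24.,  39.]), 0.7)]
reel [(array([422., 178.,  17.,  16.]), 0.75)]
tin [(array([277., 247.,  23.,  32.]), 0.68)]
hoop [(array([381., 247.,  44.,  28.]), 0.75)]
side 456.93191528038835 314.15373741703183 203.6783136388589 cam [ -90. -684.  927.]
spool_center [(array([378., 287.,  20.,  32.]), 0.86), (array([316., 252., 101.,  90.]), 0.26)]
rack [(array([317., 252., 106.,  88.]), 0.8), (array([343., 244.,  14.,  22.]), 0.64)]
release_grip [(array([314., 182.,  29.,  23.]), 0.67), (array([343., 243.,  20.,  17.]), 0.64)]
stop [(array([332., 252.,  51.,  30.]), 0.77)]
reel [(array([217., 192.,  18.,  17.]), 0.7)]
tin [(array([380., 215.,  20.,  20.]), 0.77)]
hoop [(array([314., 181.,  30.,  23.]), 0.66), (array([378., 290.,  26.,  32.]), 0.66)]
```

```bash
python3 - <<'E'
import cv2,numpy as np
a=cv2.imread("pics/scene0.png")[130:280,190:450];b=cv2.imread("pics/side0.png")[170:320,200:400]
a=cv2.resize(a,None,fx=3,fy=3,interpolation=cv2.INTER_CUBIC);b=cv2.resize(b,None,fx=4,fy=4,interpolation=cv2.INTER_CUBIC)
cv2.imwrite("pics/a.png",a);cv2.imwrite("pics/b.png",b)
E
```

```text
(no output)
```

View pics/a.png

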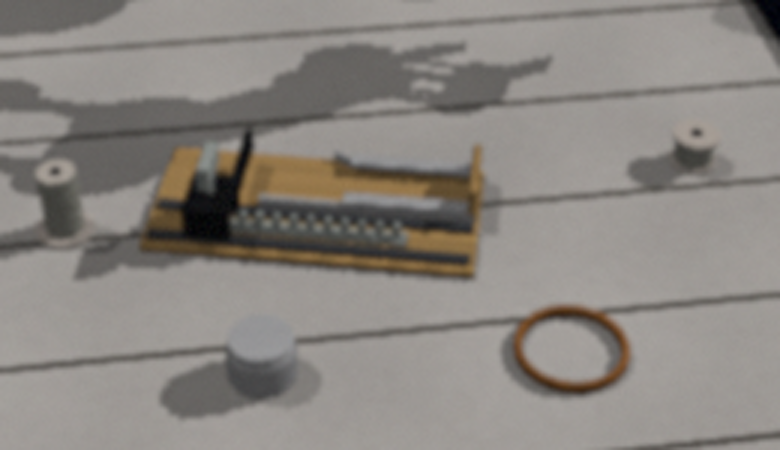

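View pics/b.png

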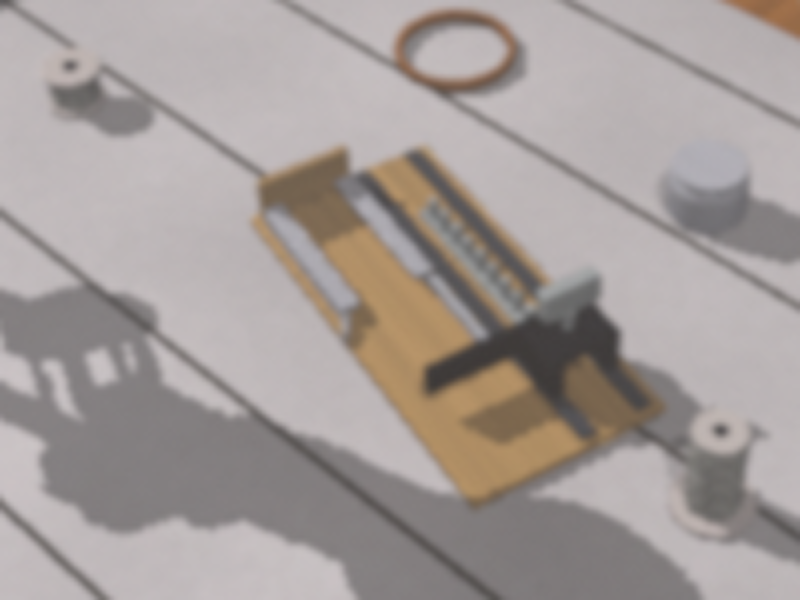

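```bash
cat > h.py <<'E'
import numpy as np,cv2
from scipy.optimize import least_squares
def load(f):
    c=np.load(f);return {k:c[k] for k in c.files}
def proj(c,X):
    P=np.atleast_2d(X)@np.array(c["R"]).T+np.array(c["t"]);return np.c_[c["fx"]*P[:,0]/P[:,2]+c["cx"],c["fy"]*P[:,1]/P[:,2]+c["cy"]]
def atz(c,uv,z):
    R=np.array(c["R"]);o=-R.T@np.array(c["t"]);d=R.T@np.array([(uv[0]-c["cx"])/c["fx"],(uv[1]-c["cy"])/c["fy"],1.]);return o+d*(z-o[2])/d[2]
def rk(p,X):  # rack pose (x,y,yaw) -> world
    X=np.atleast_2d(X).astype(float);c,s=np.cos(p[2]),np.sin(p[2]);return np.c_[p[0]+c*X[:,0]-s*X[:,1],p[1]+s*X[:,0]+c*X[:,1],X[:,2]]
E
python3 - <<'E'
from h import *
s=load("pics/side0.npz");a=load("pics/scene0.npz")
S=lambda u,v:np.array([u/4+200-.4,v/4+170-.4]);A=lambda u,v:np.array([u/3+190-.3,v/3+130-.3])
print("board side",[np.round(atz(s,S(*q),8)) for q in [(475,500),(253,218),(425,150),(663,406)]])
print("board scene",[np.round(atz(a,A(*q),8)) for q in [(142,240),(474,268),(180,149)]])
obs=[((-22,-5,21),(358,300)),((22,-5,21),(413,277)),((-22,113,21),(283,207)),((22,113,21),(338,182))]
f=lambda p:np.ravel([proj(s,rk(p,X))[0]-S(*q) for X,q in obs])
r=least_squares(f,[500,0,0]);print(r.x,np.round(r.fun,1))
print("spool top side",atz(s,S(720,431),70),"foot",atz(s,S(712,508),5))
print("spool top scene",atz(a,A(56,172),70),"foot",atz(a,A(64,230),3))
print("reel",atz(s,S(70,65),35),atz(a,A(696,132),35))
print("grip side",atz(s,S(568,292),90),"scene",atz(a,A(208,153),90))
E
```

```text
board side [array([ 422., -186.,    8.]), array([500., 110.,   8.]), array([638.,  69.,   8.]), array([ 561., -224.,    8.])]
board scene [array([ 556., -226.,    8.]), array([635.,  71.,   8.]), array([ 422., -186.,    8.])]
[ 5.06379463e+02 -1.98975152e+01 -2.80739011e-01] [ 0.2  0.6  0.4  0.4 -0.1 -1.1 -0.5 -0.1]
spool top side [ 525.22917442 -292.41175565   70.        ] foot [ 519.30803727 -296.6311796     5.        ]
spool top scene [ 523.33953282 -296.67983431   70.        ] foot [ 526.10453509 -298.22802566    3.        ]
reel [501.74021545 325.02868221  35.        ] [497.53166683 319.02801455  35.        ]
grip side [ 536.59705271 -161.18024064   90.        ] scene [ 539.44856458 -158.52763586   90.        ]
```

Call:
{"api": "step_arm", "payload": {
  "deltas": [
    [-29, -22, -3, 0, 0, 0],
    [-58, -44, -6, 0, 0, 0],
    [-88, -66, -9, 0, 0, 0],
    [-117, -88, -12, 0, 0, 0],
    [-146, -110, -16, 0, 0, 0]
  ]
}}

```text
time: 1.22
tool_pos: [301.2, 319.5, 267.8]
tcp_rot: [3.142, 0.0, 2.727]
contact_force: [0.0, 0.5, 0.7]
grip_width: 91.5
```

Call:
{"api": "step_arm", "payload": {
  "deltas": [
    [-29, -22, -3, 0, 0, 0],
    [-58, -44, -6, 0, 0, 0],
    [-88, -66, -9, 0, 0, 0],
    [-117, -88, -12, 0, 0, 0],
    [-146, -110, -16, 0, 0, 0]
  ]
}}

```text
time: 1.63
tool_pos: [390.6, 159.8, 284.0]
tcp_rot: [3.141, 0.0, 2.727]
contact_force: [-0.6, -0.6, 0.3]
grip_width: 91.6
```

Call:
{"api": "step_arm", "payload": {
  "deltas": [
    [-29, -22, -3, 0, 0, -0.03],
    [-58, -44, -6, 0, 0, -0.06],
    [-88, -66, -9, 0, 0, -0.1],
    [-117, -88, -12, 0, 0, -0.13],
    [-146, -110, -16, 0, 0, -0.155]
  ]
}}

```text
time: 2.05
tool_pos: [479.9, 0.1, 299.9]
tcp_rot: [3.141, 0.0, 2.883]
contact_force: [0.6, 0.9, -0.4]
grip_width: 91.6
```

Call:
{"api": "step_arm", "payload": {
  "deltas": [
    [0, 0, 0, 0, 0, 0],
    [0, 0, 0, 0, 0, 0]
  ]
}}

```text
time: 2.22
tool_pos: [479.9, 0.5, 299.5]
tcp_rot: [3.141, -0.0, 2.878]
contact_force: [-0.6, 1.0, -0.4]
grip_width: 91.9
```

```bash
python3 - <<'E'
from plant import bot
import cv2,numpy as np
from h import *
c=bot.capture("wrist");cv2.imwrite("pics/w1.png",c["color"][:,:,::-1]);np.savez("pics/w1.npz",**c)
print(bot.get_obs()["tool_pos"],bot.get_obs()["tcp_rot"],"cam",-np.array(c["R"]).T@c["t"],np.array(c["R"])[2])
E
```

```text
[479.25468464   1.71394005 299.40829523] [ 3.14119826e+00 -9.18069627e-04  2.87982840e+00] cam [415.89635119  17.26016817 432.37283827] [ 0.24056065 -0.06444951 -0.96849204]
```

View pics/w1.png

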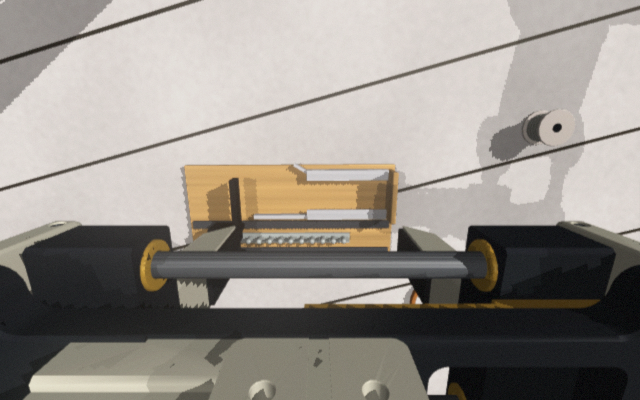

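```bash
python3 - <<'E'
import cv2
a=cv2.imread("pics/w1.png")[155:255,230:410];cv2.imwrite("pics/w1c.png",cv2.resize(a,None,fx=4.4,fy=4.4,interpolation=cv2.INTER_CUBIC))
E
```

```text
(no output)
```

View pics/w1c.png

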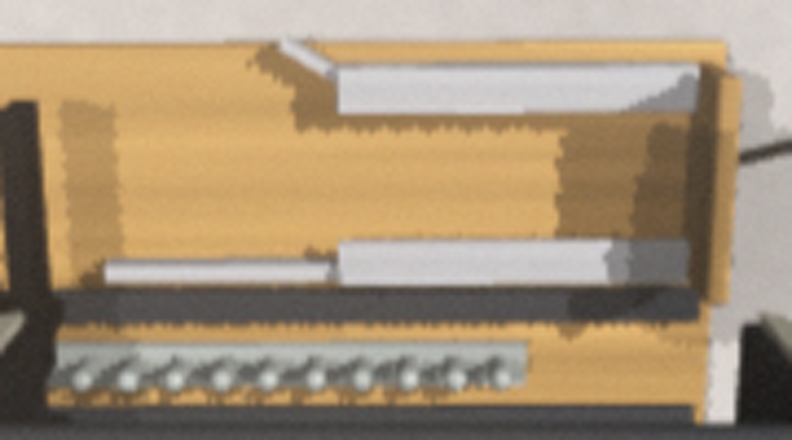

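```bash
python3 - <<'E'
from h import *
w=load("pics/w1.npz");s=load("pics/side0.npz");a=load("pics/scene0.npz")
S=lambda u,v:np.array([u/4+200-.4,v/4+170-.4]);A=lambda u,v:np.array([u/3+190-.3,v/3+130-.3]);W=lambda u,v:np.array([u/4.4+230-.4,v/4.4+155-.4])
ow=[((-22,-5,21),(338,112)),((22,-5,21),(340,241)),((-22,113,21),(698,111)),((22,113,21),(687,238))]
os=[((-22,-5,21),(358,300)),((22,-5,21),(413,277)),((-22,113,21),(283,207)),((22,113,21),(338,182))]
fw=lambda p:np.ravel([proj(w,rk(p,X))[0]-W(*q) for X,q in ow]); fs=lambda p:np.ravel([proj(s,rk(p,X))[0]-S(*q) for X,q in os])
for f in (fw,fs,lambda p:np.r_[fw(p),fs(p)]):
    r=least_squares(f,[500,0,-.26]);print(np.round(r.x,3),np.round(r.fun,1))
p=r.x
print("board w",[np.round(atz(w,q,8),1) for q in [(183.5,166),(396,164.5)]])
q=np.array([[555-2,126.5]]);print("reel",atz(w,q[0],35))
for n,X in (("mouth",(0,-45,8)),("home",(0,85,8)),("grip",(70,-127,78))):print(n,rk(p,X))
E
```

```text
[ 5.0707e+02 -2.0241e+01 -2.6100e-01] [-0.3 -0.1 -0.4 -0.  -0.1 -0.2  0.8  0.4]
[ 5.06379e+02 -1.98980e+01 -2.81000e-01] [ 0.2  0.6  0.4  0.4 -0.1 -1.1 -0.5 -0.1]
[ 5.06924e+02 -2.01870e+01 -2.64000e-01] [-0.3 -0.2 -0.4 -0.1 -0.   0.   0.7  0.6  0.5  0.7  0.5  0.3 -0.4 -0.8
 -0.9 -0. ]
board w [array([ 419.8, -188.3,    8. ]), array([499. , 112.7,   8. ])]
reel [498.49538273 317.83925978  35.        ]
mouth [[495.16425745 -63.62362348   8.        ]]
home [[529.13826262  61.85851458   8.        ]]
grip [[ 541.30180545 -161.06759028   78.        ]]
```

Call:
{"api": "step_arm", "payload": {
  "deltas": [
    [-12, -27, 5, 0, 0, 0],
    [-24, -55, 10, 0, 0, 0],
    [-36, -82, 15, 0, 0, 0],
    [-48, -110, 20, 0, 0, 0],
    [-59, -137, 25, 0, 0, 0]
  ]
}}

```text
time: 2.68
tool_pos: [501.1, -145.2, 274.6]
tcp_rot: [3.141, 0.0, 2.884]
contact_force: [0.6, 0.6, 0.7]
grip_width: 91.6
```

Call:
{"api": "step_arm", "payload": {
  "deltas": [
    [-12, -27, 5, 0, 0, 0],
    [-24, -55, 10, 0, 0, 0],
    [-36, -82, 15, 0, 0, 0],
    [-48, -110, 20, 0, 0, 0],
    [-59, -137, 25, 0, 0, 0]
  ]
}}

```text
time: 3.1
tool_pos: [523.5, -292.7, 249.6]
tcp_rot: [3.141, -0.0, 2.884]
contact_force: [-0.1, -0.1, -0.4]
grip_width: 91.9
```

Call:
{"api": "step_arm", "payload": {
  "deltas": [
    [0, 0, 0, 0, 0, 0],
    [0, 0, 0, 0, 0, 0]
  ]
}}

```text
time: 3.27
tool_pos: [523.0, -292.5, 248.9]
tcp_rot: [3.14, -0.002, 2.881]
contact_force: [0.1, 0.8, 0.3]
grip_width: 92.1
```

```bash
python3 - <<'E'
from plant import bot
import cv2,numpy as np
from h import *
c=bot.capture("wrist");cv2.imwrite("pics/w2.png",c["color"][:,:,::-1]);np.savez("pics/w2.npz",**c)
print(bot.get_obs()["tool_pos"],bot.get_obs()["tcp_rot"])
for q in ("spool_center","release_grip","stop"):
  for d in bot.boxes_of(q,c)[:2]: print(q,np.round(d["rect"],1),round(d["p"],2))
E
```

```text
[ 523.1357946  -291.67142812  249.42251096] [ 3.14046864e+00 -9.58769796e-04  2.88235974e+00]
spool_center [319.8 183.1  41.9  49.1] 0.55
spool_center [505.9 132.6 268.3 133.6] 0.38
release_grip [448.  177.4  22.6  45.2] 0.81
stop [436.8 139.   61.2 116.4] 0.84
```

View pics/w2.png

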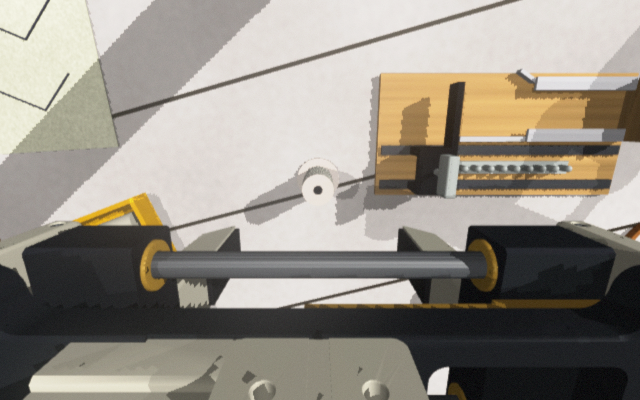

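```bash
python3 - <<'E'
from h import *
w=load("pics/w2.npz");p=(507,-20.2,-.261)
im=cv2.imread("pics/w2.png")[155:225,290:345].astype(int)
print("spool",atz(w,(317.5,189),70))
for q in [(448.5,177),(441,156),(457,156),(441,198),(457,198)]:
    X=atz(w,q,90);d=X[:2]-p[:2];c,s=np.cos(p[2]),np.sin(p[2]);print("grip",X,"rack",c*d[0]+s*d[1],-s*d[0]+c*d[1])
print("board corners",[atz(w,q,8) for q in [(380,72),(375,192)]], rk(p,(70,-127,90)))
E
```

```text
spool [ 523.7987431 -293.9683263   70.       ]
grip [ 542.05498366 -160.7480846    90.        ] rack 70.13574133301596 -126.74223349566735
grip [ 518.98376911 -164.79618206   90.        ] rack 48.890491765085784 -136.6066850624258
grip [ 523.11905322 -149.32833566   90.        ] rack 48.89429531681047 -120.59560038843789
grip [ 561.95752082 -171.58664929   90.        ] rack 92.16108468964825 -132.07793588796594
grip [ 566.24961083 -155.54740693   90.        ] rack 92.1689365947733 -115.47434379208141
board corners [array([ 417.9085066, -188.3455252,    8.       ]), array([ 560.21050798, -225.20022098,    8.        ])] [[ 541.85732374 -160.96209355   90.        ]]
```

Call:
{"api": "step_arm", "payload": {
  "deltas": [
    [-1, -1, 36, 0, 0, 0],
    [-1, -1, 73, 0, 0, 0],
    [-1, -1, 110, 0, 0, 0],
    [-1, -1, 147, 0, 0, 0],
    [-1, -1, 182, 0, 0, 0]
  ]
}}

```text
time: 3.88
tool_pos: [523.9, -292.8, 66.8]
tcp_rot: [-3.142, 0.001, 2.883]
contact_force: [0.8, -0.6, 0.1]
grip_width: 92.0
```

Call:
{"api": "step_arm", "payload": {
  "deltas": [
    [0, 0, 0, 0, 0, 0],
    [0, 0, 0, 0, 0, 0],
    [0, 0, 0, 0, 0, 0],
    [0, 0, 0, 0, 0, 0],
    [0, 0, 0, 0, 0, 0]
  ],
  "fingers": 20
}}

```text
time: 4.3
tool_pos: [525.1, -295.0, 70.5]
tcp_rot: [-3.14, 0.004, 2.882]
contact_force: [0.2, -0.1, -0.3]
grip_width: 63.2
```

Call:
{"api": "step_arm", "payload": {
  "deltas": [
    [0, 0, 0, 0, 0, 0],
    [0, 0, 0, 0, 0, 0],
    [0, 0, 0, 0, 0, 0]
  ]
}}

```text
time: 4.55
tool_pos: [524.0, -294.6, 68.4]
tcp_rot: [-3.141, 0.001, 2.882]
contact_force: [-0.2, 0.8, 0.1]
grip_width: 43.3
```

Call:
{"api": "step_arm", "payload": {
  "deltas": [
    [0, 0, 0, 0, 0, 0],
    [0, 0, 0, 0, 0, 0],
    [0, 0, 0, 0, 0, 0],
    [0, 0, 0, 0, 0, 0]
  ]
}}

```text
time: 4.88
tool_pos: [523.9, -294.4, 68.0]
tcp_rot: [-3.142, 0.0, 2.882]
contact_force: [0.2, 1.6, 3.3]
grip_width: 35.2
```

Call:
{"api": "step_arm", "payload": {
  "deltas": [
    [0, 0, -20, 0, 0, 0],
    [0, 0, -40, 0, 0, 0],
    [0, 0, -60, 0, 0, 0],
    [0, 0, -60, 0, 0, 0],
    [0, 0, -60, 0, 0, 0]
  ]
}}

```text
time: 5.3
tool_pos: [524.0, -294.6, 128.0]
tcp_rot: [-3.141, 0.001, 2.882]
contact_force: [-0.6, 0.3, -2.0]
grip_width: 35.3
```

```bash
python3 - <<'E'
from plant import bot
import cv2
from h import *
o=bot.get_obs();print(o["tool_pos"],o["tcp_rot"],o["grip_width"],o["contact_force"])
c=bot.capture("side");cv2.imwrite("pics/s2.png",cv2.resize(c["color"][230:330,300:420,::-1],None,fx=5,fy=5,interpolation=cv2.INTER_CUBIC))
E
```

```text
[ 524.04860288 -294.55007299  128.02099261] [-3.14114441e+00  1.40236284e-03  2.88179052e+00] 35.285843888584374 [-0.62371858  0.2667834  -1.97905086]
```

View pics/s2.png

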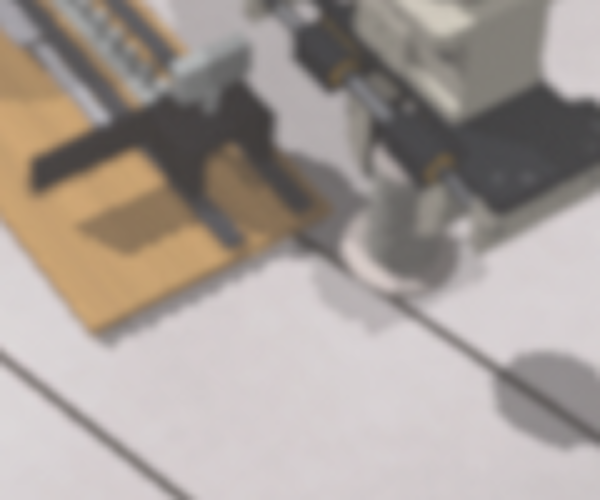

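Call:
{"api": "step_arm", "payload": {
  "deltas": [
    [29, 0, -4, 0, 0, 0],
    [58, 0, -8, 0, 0, 0],
    [87, 0, -12, 0, 0, 0],
    [87, 0, -12, 0, 0, 0]
  ]
}}

```text
time: 5.68
tool_pos: [434.5, -269.3, 137.9]
tcp_rot: [3.138, -0.008, 2.881]
contact_force: [0.4, 0.3, -2.1]
grip_width: 35.4
```

Call:
{"api": "step_arm", "payload": {
  "deltas": [
    [0, 30, 0, 0, 0, 0],
    [0, 62, 0, 0, 0, 0],
    [0, 94, 0, 0, 0, 0],
    [0, 126, 0, 0, 0, 0],
    [0, 158, 0, 0, 0, 0]
  ]
}}

```text
time: 6.1
tool_pos: [480.0, -117.7, 138.3]
tcp_rot: [3.141, -0.002, 2.881]
contact_force: [1.4, -0.2, -0.8]
grip_width: 35.4
```

Call:
{"api": "step_arm", "payload": {
  "deltas": [
    [0, 27, 0, 0, 0, 0],
    [0, 53, 0, 0, 0, 0],
    [0, 53, 25, 0, 0, 0],
    [0, 53, 45, 0, 0, 0],
    [0, 53, 55, 0, 0, 0]
  ]
}}

```text
time: 6.52
tool_pos: [492.3, -66.9, 81.5]
tcp_rot: [3.141, -0.005, 2.883]
contact_force: [-0.4, -0.0, -2.2]
grip_width: 35.4
```

Call:
{"api": "step_arm", "payload": {
  "deltas": [
    [0, 0, 0, 0, 0, 0],
    [0, 0, 0, 0, 0, 0],
    [0, 0, 0, 0, 0, 0]
  ]
}}

```text
time: 6.77
tool_pos: [494.4, -68.5, 85.2]
tcp_rot: [3.142, 0.001, 2.881]
contact_force: [0.3, -0.1, -1.3]
grip_width: 35.4
```

```bash
python3 - <<'E'
from plant import bot
import cv2
from h import *
o=bot.get_obs();print(o["tool_pos"],o["tcp_rot"],o["grip_width"],o["contact_force"])
p=(507,-20.2,-.261);d=o["tool_pos"][:2]-p[:2];c,s=np.cos(p[2]),np.sin(p[2]);print("rack",c*d[0]+s*d[1],-s*d[0]+c*d[1])
a=bot.capture("side");np.savez("pics/s3.npz",**a)
b=bot.capture("wrist");np.savez("pics/w3.npz",**b)
A=cv2.resize(a["color"][190:310,250:380,::-1],(520,480),interpolation=cv2.INTER_CUBIC)
B=cv2.resize(b["color"][100:260,160:500,::-1],None,fx=1.0,fy=1.0);B=cv2.copyMakeBorder(B[:,:280],0,480-160,0,0,cv2.BORDER_CONSTANT)
cv2.imwrite("pics/s3.png",np.hstack([A,B]))
E
```

```text
[494.38462967 -68.54328934  85.15820573] [3.14150082e+00 7.54197280e-04 2.88115477e+00] 35.439525667092326 [ 0.3052923  -0.06233975 -1.31094826]
rack 0.2867135529813343 -49.96137496041476
```

View pics/s3.png

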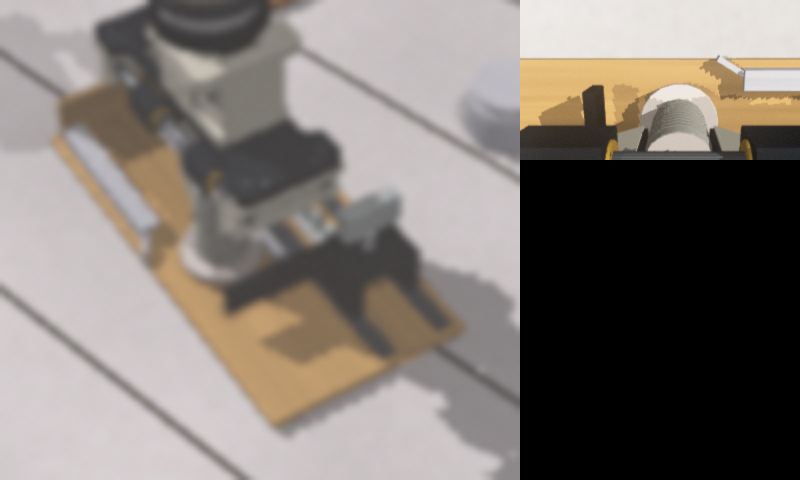

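```bash
python3 - <<'E'
from h import *
w=load("pics/w3.npz");p=(507,-20.2,-.261);c,s=np.cos(p[2]),np.sin(p[2])
for q,z in [((320,184),22),((281.5,207),22),((358.5,207),22),((383,169),21),((383,191),21)]:
    d=atz(w,q,z)[:2]-p[:2];print(q,np.round([c*d[0]+s*d[1],-s*d[0]+c*d[1]],1))
cv2.imwrite("pics/w3.png",cv2.resize(w["color"][150:260,260:420,::-1],None,fx=5,fy=5,interpolation=cv2.INTER_CUBIC))
E
```

```text
(320, 184) [-26.6 -49.3]
(281.5, 207) [-10.1 -76.4]
(358.5, 207) [-10.1 -22.2]
(383, 169) [-36.8  -6.3]
(383, 191) [-21.4  -5.4]
```

View pics/w3.png

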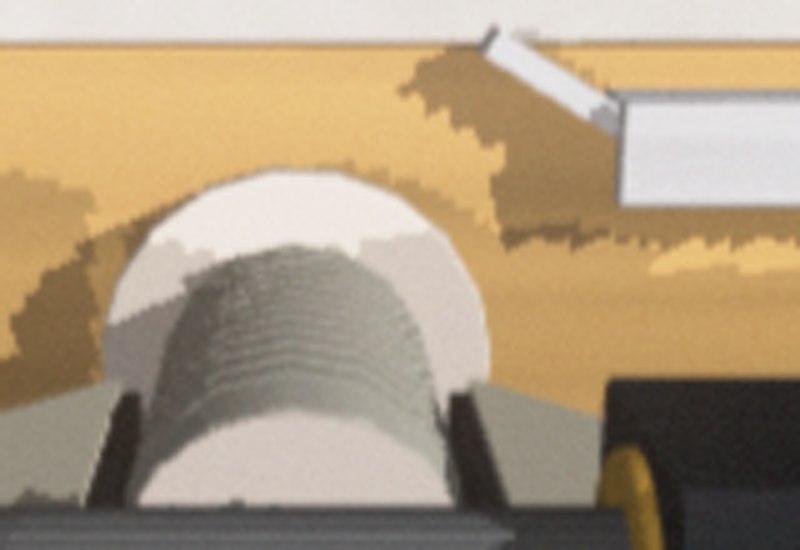

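Call:
{"api": "step_arm", "payload": {
  "deltas": [
    [0.7, 0, 4, 0, 0, 0],
    [0.7, 0, 7, 0, 0, 0],
    [0.7, 0, 8.5, 0, 0, 0],
    [0.7, 0, 8.5, 0, 0, 0],
    [0.7, 0, 8.5, 0, 0, 0]
  ]
}}

```text
time: 7.28
tool_pos: [493.2, -67.9, 76.2]
tcp_rot: [3.141, -0.0, 2.882]
contact_force: [0.0, 0.9, -2.2]
grip_width: 35.5
```

Call:
{"api": "step_arm", "payload": {
  "deltas": [
    [0, 0, 0.5, 0, 0, 0],
    [0, 0, 1, 0, 0, 0],
    [0, 0, 1, 0, 0, 0]
  ]
}}

```text
time: 7.53
tool_pos: [493.4, -67.9, 75.9]
tcp_rot: [3.142, 0.001, 2.882]
contact_force: [-2.0, 0.8, 6.0]
grip_width: 35.4
```

Call:
{"api": "step_arm", "payload": {
  "deltas": [
    [0, 8, -0.5, 0, 0, 0],
    [0, 18, -0.5, 0, 0, 0],
    [0, 28, -0.5, 0, 0, 0],
    [0, 38, -0.5, 0, 0, 0],
    [0, 46, -0.5, 0, 0, 0]
  ]
}}

```text
time: 7.95
tool_pos: [505.6, -22.3, 75.9]
tcp_rot: [-3.141, 0.001, 2.883]
contact_force: [-0.5, -2.6, 2.9]
grip_width: 35.9
```

Call:
{"api": "step_arm", "payload": {
  "deltas": [
    [0, 8, 0, 0, 0, 0],
    [0, 16, 0, 0, 0, 0],
    [0, 24, 0, 0, 0, 0],
    [0, 32, 0, 0, 0, 0],
    [0, 40, 0, 0, 0, 0]
  ]
}}

```text
time: 8.37
tool_pos: [515.7, 15.8, 75.9]
tcp_rot: [-3.141, 0.0, 2.882]
contact_force: [-0.7, -3.8, 5.9]
grip_width: 35.3
```

Call:
{"api": "step_arm", "payload": {
  "deltas": [
    [0, 9, 0, 0, 0, 0],
    [0, 18, 0, 0, 0, 0],
    [0, 27, 0, 0, 0, 0],
    [0, 36, 0, 0, 0, 0],
    [0, 42, 0, 0, 0, 0]
  ]
}}

```text
time: 8.78
tool_pos: [526.4, 56.7, 75.9]
tcp_rot: [3.142, 0.0, 2.882]
contact_force: [-1.0, -4.0, 4.7]
grip_width: 35.2
```

Call:
{"api": "step_arm", "payload": {
  "deltas": [
    [0, 1.5, 0, 0, 0, 0],
    [0, 3, 0, 0, 0, 0],
    [0, 4, 0, 0, 0, 0],
    [0, 5, 0, 0, 0, 0],
    [0, 5, 0, 0, 0, 0]
  ]
}}

```text
time: 9.2
tool_pos: [527.5, 61.0, 75.9]
tcp_rot: [3.142, 0.0, 2.882]
contact_force: [-1.5, -2.3, 5.0]
grip_width: 35.2
```

```bash
python3 - <<'E'
from plant import bot
from h import *
o=bot.get_obs();print(o["tool_pos"],o["tcp_rot"],o["grip_width"],o["contact_force"])
p=(507,-20.2,-.261);d=o["tool_pos"][:2]-p[:2];c,s=np.cos(p[2]),np.sin(p[2]);print("rack",c*d[0]+s*d[1],-s*d[0]+c*d[1])
E
```

```text
[527.54357905  60.99136907  75.91695199] [3.14157565e+00 2.25113236e-04 2.88190733e+00] 35.2306274769965 [-1.47709616 -2.34854602  4.9508804 ]
rack -1.1033564114118874 83.74281853387157
```

Call:
{"api": "step_arm", "payload": {
  "deltas": [
    [0, 0.7, 0, 0, 0, 0],
    [0, 1.4, 0, 0, 0, 0],
    [0, 2, 0, 0, 0, 0],
    [0, 2, 0, 0, 0, 0]
  ]
}}

```text
time: 9.53
tool_pos: [528.0, 62.5, 75.9]
tcp_rot: [-3.141, 0.0, 2.882]
contact_force: [-1.3, -4.0, 6.4]
grip_width: 35.2
```

Call:
{"api": "step_arm", "payload": {
  "deltas": [
    [0, 0.5, 0, 0, 0, 0],
    [0, 1, 0, 0, 0, 0],
    [0, 1, 0, 0, 0, 0]
  ]
}}

```text
time: 9.78
tool_pos: [528.0, 62.8, 76.0]
tcp_rot: [-3.14, -0.0, 2.882]
contact_force: [-3.1, -8.1, 7.1]
grip_width: 35.3
```

Call:
{"api": "step_arm", "payload": {
  "deltas": [
    [0, 0.5, 0, 0, 0, 0],
    [0, 1, 0, 0, 0, 0],
    [0, 1.5, 0, 0, 0, 0],
    [0, 1.5, 0, 0, 0, 0]
  ]
}}

```text
time: 10.12
tool_pos: [528.2, 63.2, 76.0]
tcp_rot: [-3.138, -0.0, 2.883]
contact_force: [-3.6, -13.5, 9.2]
grip_width: 35.6
```

Call:
{"api": "step_arm", "payload": {
  "deltas": [
    [0, -1, 0, 0, 0, 0],
    [0, -1.8, 0, 0, 0, 0],
    [0, -1.8, 0, 0, 0, 0]
  ]
}}

```text
time: 10.37
tool_pos: [528.0, 62.7, 75.9]
tcp_rot: [-3.141, -0.0, 2.882]
contact_force: [-2.0, -6.8, 6.6]
grip_width: 35.3
```

Call:
{"api": "step_arm", "payload": {
  "deltas": [
    [0, 0, 0, 0, 0, 0],
    [0, 0, 0, 0, 0, 0],
    [0, 0, 0, 0, 0, 0],
    [0, 0, 0, 0, 0, 0],
    [0, 0, 0, 0, 0, 0]
  ],
  "fingers": 56
}}

```text
time: 10.78
tool_pos: [528.0, 63.6, 75.4]
tcp_rot: [3.141, -0.001, 2.882]
contact_force: [0.3, 0.6, 0.5]
grip_width: 55.6
```

Call:
{"api": "step_arm", "payload": {
  "deltas": [
    [0, 0, -20, 0, 0, 0],
    [0, 0, -50, 0, 0, 0],
    [0, 0, -85, 0, 0, 0],
    [0, 0, -120, 0, 0, 0],
    [0, 0, -120, 0, 0, 0]
  ]
}}

```text
time: 11.2
tool_pos: [531.3, 63.5, 202.4]
tcp_rot: [3.138, 0.012, 2.882]
contact_force: [0.7, -0.5, 0.8]
grip_width: 55.9
```

Call:
{"api": "step_arm", "payload": {
  "deltas": [
    [0, -30, 0, 0, 0, 0],
    [0, -60, 0, 0, 0, 0],
    [0, -60, 0, 0, 0, 0],
    [0, -60, 0, 0, 0, 0]
  ]
}}

```text
time: 11.53
tool_pos: [512.5, 4.4, 195.6]
tcp_rot: [3.141, -0.0, 2.879]
contact_force: [0.9, 0.2, -0.1]
grip_width: 56.1
```

```bash
python3 - <<'E'
from plant import bot
import cv2
from h import *
o=bot.get_obs();print(o["tool_pos"],o["tcp_rot"],o["grip_width"],o["contact_force"])
a=bot.capture("side");np.savez("pics/s4.npz",**a)
b=bot.capture("wrist");np.savez("pics/w4.npz",**b)
A=cv2.resize(a["color"][180:300,250:350,::-1],(400,480),interpolation=cv2.INTER_CUBIC)
B=cv2.resize(b["color"][120:240,250:450,::-1],(400,240),interpolation=cv2.INTER_CUBIC);B=cv2.copyMakeBorder(B,0,240,0,0,cv2.BORDER_CONSTANT)
cv2.imwrite("pics/s4.png",np.hstack([A,B]))
E
```

```text
[512.48690316   4.42652437 195.6034653 ] [ 3.14121707e+00 -1.04816324e-04  2.87929491e+00] 56.096258083513696 [ 0.87212962  0.17454156 -0.14260186]
```

View pics/s4.png

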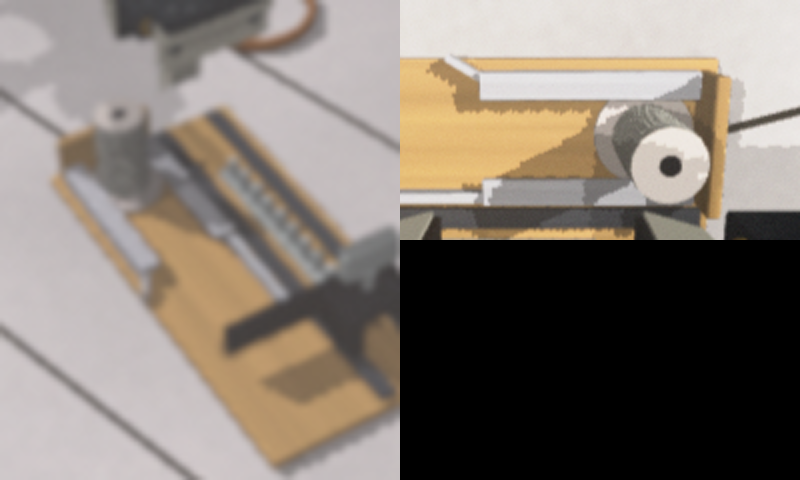

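```bash
python3 - <<'E'
from h import *
w=load("pics/w4.npz");p=(507,-20.2,-.261);c,s=np.cos(p[2]),np.sin(p[2])
for q,z in [((384.7,202.7),78),((289.8,169.8),21),((290.5,210.5),21),((348,186),13)]:
    d=atz(w,q,z)[:2]-p[:2];print(q,np.round([c*d[0]+s*d[1],-s*d[0]+c*d[1]],1))
s4=load("pics/s4.npz")
d=atz(s4,(250+117/4-.4,180+114/4-.4),78)[:2]-p[:2];print(np.round([c*d[0]+s*d[1],-s*d[0]+c*d[1]],1))
E
```

```text
(384.7, 202.7) [-0.3 84.9]
(289.8, 169.8) [-21.5  -4.7]
(290.5, 210.5) [23.7 -5.1]
(348, 186) [-2.2 58.5]
[-1.  88.1]
```

Call:
{"api": "step_arm", "payload": {
  "deltas": [
    [-14, -30, 0, 0, 0, 0],
    [-28, -60, 0, 0, 0, 0],
    [-43, -91, 0, 0, 0, 0],
    [-57, -122, 0, 0, 0, 0],
    [-71, -152, 0, 0, 0, 0]
  ]
}}

```text
time: 12.05
tool_pos: [542.9, -160.3, 195.5]
tcp_rot: [3.141, 0.0, 2.883]
contact_force: [1.3, 1.5, 0.2]
grip_width: 56.0
```

Call:
{"api": "step_arm", "payload": {
  "deltas": [
    [0, 0, 25, 0, 0, 0],
    [0, 0, 50, 0, 0, 0],
    [0, 0, 50, 0, 0, 0],
    [0, 0, 50, 0, 0, 0]
  ],
  "fingers": 40
}}

```text
time: 12.38
tool_pos: [541.9, -158.8, 144.7]
tcp_rot: [3.141, -0.003, 2.883]
contact_force: [-0.6, 0.3, 1.1]
grip_width: 40.2
```

```bash
python3 - <<'E'
from plant import bot
from h import *
o=bot.get_obs();print(o["tool_pos"],o["tcp_rot"],o["grip_width"],o["contact_force"])
p=(507,-20.2,-.261);d=o["tool_pos"][:2]-p[:2];c,s=np.cos(p[2]),np.sin(p[2]);print("rack",c*d[0]+s*d[1],-s*d[0]+c*d[1])
E
```

```text
[ 541.93697664 -158.76984178  144.67469695] [ 3.14074665 -0.00328783  2.8827781 ] 40.18005612335054 [-0.61933421  0.34350318  1.1243259 ]
rack 69.51125166527893 -124.86144032638612
```

Call:
{"api": "step_arm", "payload": {
  "deltas": [
    [0, 0, 20, 0, 0, 0],
    [0, 0, 40, 0, 0, 0],
    [0, 0, 54, 0, 0, 0],
    [0, 0, 59, 0, 0, 0],
    [0, 0, 59, 0, 0, 0]
  ]
}}

```text
time: 12.8
tool_pos: [542.6, -159.2, 87.0]
tcp_rot: [3.141, -0.0, 2.883]
contact_force: [-0.3, -0.8, 0.3]
grip_width: 39.7
```

Call:
{"api": "step_arm", "payload": {
  "deltas": [
    [0, 0, 0, 0, 0, 0],
    [0, 0, 0, 0, 0, 0],
    [0, 0, 0, 0, 0, 0],
    [0, 0, 0, 0, 0, 0],
    [0, 0, 0, 0, 0, 0]
  ],
  "fingers": 4
}}

```text
time: 13.22
tool_pos: [542.6, -159.9, 87.4]
tcp_rot: [3.142, 0.001, 2.882]
contact_force: [-0.2, -1.8, 1.7]
grip_width: 11.9
```

Call:
{"api": "step_arm", "payload": {
  "deltas": [
    [0, 0, 0, 0, 0, 0],
    [0, 0, 0, 0, 0, 0],
    [0, 0, 0, 0, 0, 0]
  ]
}}

```text
time: 13.47
tool_pos: [542.6, -160.1, 87.4]
tcp_rot: [-3.141, 0.001, 2.882]
contact_force: [-0.6, 0.5, 5.5]
grip_width: 11.7
```

```bash
python3 - <<'E'
from plant import bot
from h import *
o=bot.get_obs();print(o["tool_pos"],o["tcp_rot"],o["grip_width"],o["contact_force"])
p=(507,-20.2,-.261);d=o["tool_pos"][:2]-p[:2];c,s=np.cos(p[2]),np.sin(p[2]);print("rack",c*d[0]+s*d[1],-s*d[0]+c*d[1])
E
```

```text
[ 542.63257085 -160.05611693   87.37511412] [-3.14149713e+00  1.24865740e-03  2.88178051e+00] 11.728900581995484 [-0.56102836  0.52672978  5.4957769 ]
rack 70.5152069797696 -125.92465656931905
```

Call:
{"api": "step_arm", "payload": {
  "deltas": [
    [0, 0, -5, 0, 0, 0],
    [0, 0, -10, 0, 0, 0],
    [0, 0, -17, 0, 0, 0],
    [0, 0, -17, 0, 0, 0]
  ]
}}

```text
time: 13.8
tool_pos: [542.5, -160.0, 104.3]
tcp_rot: [-3.142, 0.001, 2.882]
contact_force: [4.1, -1.3, -7.8]
grip_width: 11.7
```

Call:
{"api": "step_arm", "payload": {
  "deltas": [
    [0, 10, 0, 0, 0, 0],
    [0, 28, 0, 0, 0, 0],
    [0, 48, 0, 0, 0, 0],
    [0, 66, 0, 0, 0, 0],
    [0, 80, 0, 0, 0, 0]
  ]
}}

```text
time: 14.22
tool_pos: [563.4, -81.2, 103.3]
tcp_rot: [3.142, 0.001, 2.882]
contact_force: [4.0, -1.9, -8.2]
grip_width: 12.1
```

Call:
{"api": "step_arm", "payload": {
  "deltas": [
    [0, 18, 0, 0, 0, 0],
    [0, 36, 0, 0, 0, 0],
    [0, 54, 0, 0, 0, 0],
    [0, 66, 0, 0, 0, 0],
    [0, 72, 0, 0, 0, 0]
  ]
}}

```text
time: 14.63
tool_pos: [581.9, -11.3, 103.2]
tcp_rot: [3.141, 0.001, 2.883]
contact_force: [5.4, -2.5, -7.7]
grip_width: 11.9
```

Call:
{"api": "step_arm", "payload": {
  "deltas": [
    [0, 4, 0, 0, 0, 0],
    [0, 8, 0, 0, 0, 0],
    [0, 12, 0, 0, 0, 0],
    [0, 12, 0, 0, 0, 0],
    [0, 12, 0, 0, 0, 0]
  ]
}}

```text
time: 15.05
tool_pos: [584.7, -0.8, 103.2]
tcp_rot: [3.141, 0.0, 2.882]
contact_force: [5.6, -1.3, -8.1]
grip_width: 11.7
```

```bash
python3 - <<'E'
from plant import bot
from h import *
o=bot.get_obs();print(o["tool_pos"],o["tcp_rot"],o["grip_width"],o["contact_force"])
p=(507,-20.2,-.261);d=o["tool_pos"][:2]-p[:2];c,s=np.cos(p[2]),np.sin(p[2]);print("rack",c*d[0]+s*d[1],-s*d[0]+c*d[1])
E
```

```text
[584.72127412  -0.82580882 103.16259737] [3.14149816e+00 4.71668430e-04 2.88222799e+00] 11.719757463376348 [ 5.62606534 -1.31879905 -8.12520375]
rack 70.08959392518246 38.77376120045369
```

Call:
{"api": "step_arm", "payload": {
  "deltas": [
    [0, 1, 0, 0, 0, 0],
    [0, 2, 0, 0, 0, 0],
    [0, 3.5, 0, 0, 0, 0],
    [0, 3.5, 0, 0, 0, 0],
    [0, 3.5, 0, 0, 0, 0]
  ]
}}

```text
time: 15.47
tool_pos: [585.5, 2.3, 103.2]
tcp_rot: [3.142, 0.0, 2.882]
contact_force: [4.2, -1.2, -7.6]
grip_width: 12.1
```

```bash
python3 - <<'E'
from plant import bot
from h import *
o=bot.get_obs();print(o["tool_pos"],o["tcp_rot"],o["grip_width"],o["contact_force"])
p=(507,-20.2,-.261);d=o["tool_pos"][:2]-p[:2];c,s=np.cos(p[2]),np.sin(p[2]);print("rack",c*d[0]+s*d[1],-s*d[0]+c*d[1])
E
```

```text
[585.54215836   2.30538815 103.15150691] [3.14156997e+00 4.01930196e-04 2.88191471e+00] 12.108798853411416 [ 4.19999609 -1.15755654 -7.5747912 ]
rack 70.07468140360994 42.01073865520153
```

Target reached (rack y 42.0, no contact force). Let go.

Call:
{"api": "step_arm", "payload": {
  "deltas": [
    [0, 0, 0, 0, 0, 0],
    [0, 0, 0, 0, 0, 0],
    [0, 0, 0, 0, 0, 0],
    [0, 0, 0, 0, 0, 0],
    [0, 0, 0, 0, 0, 0]
  ],
  "fingers": 44
}}

```text
time: 15.88
tool_pos: [585.2, 2.1, 104.0]
tcp_rot: [3.142, 0.0, 2.882]
contact_force: [-0.1, 0.4, 0.1]
grip_width: 40.3
```

Call:
{"api": "step_arm", "payload": {
  "deltas": [
    [0, 0, -20, 0, 0, 0],
    [0, 0, -50, 0, 0, 0],
    [0, 0, -85, 0, 0, 0],
    [0, 0, -115, 0, 0, 0],
    [0, 0, -115, 0, 0, 0]
  ]
}}

```text
time: 16.3
tool_pos: [587.9, 1.7, 225.7]
tcp_rot: [3.14, 0.012, 2.882]
contact_force: [1.4, -0.4, 0.3]
grip_width: 43.9
```

Call:
{"api": "step_arm", "payload": {
  "deltas": [
    [-20, -20, -10, 0, 0, 0],
    [-50, -50, -20, 0, 0, 0],
    [-50, -50, -20, 0, 0, 0],
    [-50, -50, -20, 0, 0, 0]
  ]
}}

```text
time: 16.63
tool_pos: [621.3, -61.1, 238.5]
tcp_rot: [-3.142, 0.001, 2.879]
contact_force: [-0.2, -0.8, -0.9]
grip_width: 43.9
```

```bash
python3 - <<'E'
from plant import bot
import cv2
from h import *
o=bot.get_obs();print(o["time"],o["tool_pos"],o["grip_width"],o["contact_force"])
b=bot.capture("wrist");np.savez("pics/w5.npz",**b)
a=bot.capture("side");np.savez("pics/s5.npz",**a)
A=cv2.resize(a["color"][180:300,250:350,::-1],(400,480),interpolation=cv2.INTER_CUBIC)
B=cv2.resize(b["color"][70:220,250:450,::-1],(400,300),interpolation=cv2.INTER_CUBIC);B=cv2.copyMakeBorder(B,0,180,0,0,cv2.BORDER_CONSTANT)
cv2.imwrite("pics/s5.png",np.hstack([A,B]))
for q in ("release_grip","stop"):
  for d in bot.boxes_of(q,b)[:2]: print(q,np.round(d["rect"],1),round(d["p"],2))
E
```

```text
16.6333 [621.33557884 -61.06502428 238.53268063] 43.86147857808914 [-0.20858701 -0.82955367 -0.92364166]
release_grip [370.9 142.8  15.6  45.7] 0.56
stop [370.  104.8  47.7 124.5] 0.82
```

View pics/s5.png

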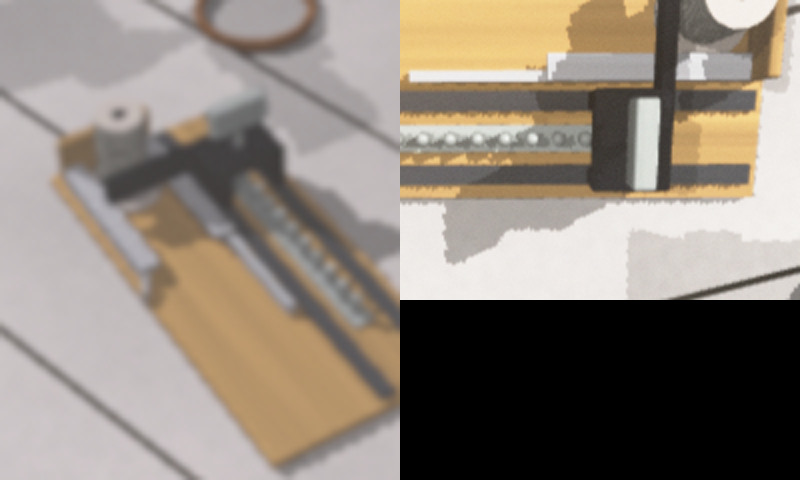

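```bash
python3 - <<'E'
from h import *
w=load("pics/w5.npz");s5=load("pics/s5.npz");p=(507,-20.2,-.261);c,s=np.cos(p[2]),np.sin(p[2])
def r(cam,q,z):
    d=atz(cam,q,z)[:2]-p[:2];return np.round([c*d[0]+s*d[1],-s*d[0]+c*d[1]],1)
for z in (90,107): print(z,"wrist",[r(w,q,z) for q in [(370,119),(379.5,119),(369.5,165),(379.5,165)]])
q=(250+238/4-.4,180+108/4-.4)
for z in (90,107): print(z,"side grip top",r(s5,q,z))
print("spool",r(s5,(250+119/4-.4,180+115/4-.4),78))
cv2.imwrite("pics/w5.png",cv2.resize(w["color"][60:175,330:450,::-1],None,fx=5,fy=5,interpolation=cv2.INTER_CUBIC))
E
```

```text
90 wrist [array([49.2, 38. ]), array([49.2, 46.8]), array([92.2, 39.3]), array([92.3, 49. ])]
107 wrist [array([49.5, 35. ]), array([49.6, 43.4]), array([90. , 36.3]), array([90. , 45.4])]
90 side grip top [67.1 35.4]
107 side grip top [57.5 18.6]
spool [-0.3 86.4]
```

View pics/w5.png

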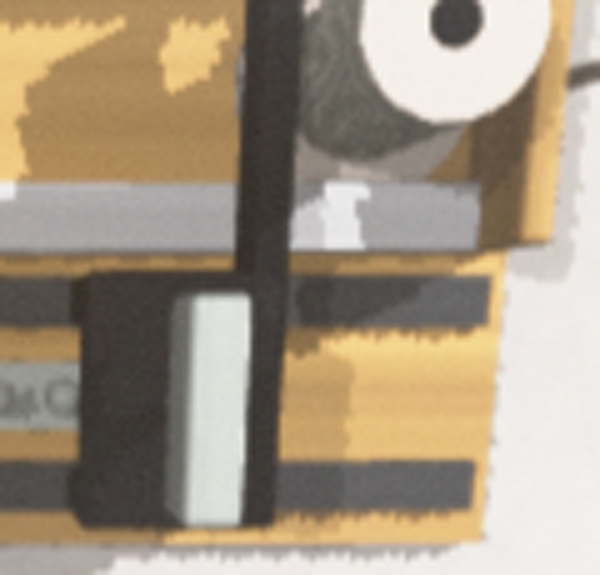

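```bash
python3 - <<'E'
from h import *
s5=load("pics/s5.npz");w=load("pics/w5.npz");p=(507,-20.2,-.261)
im=cv2.resize(s5["color"][190:250,270:340,::-1],None,fx=8,fy=8,interpolation=cv2.INTER_CUBIC);im2=im.copy()
for z,col in ((90,(0,0,255)),(100,(255,0,0))):
    q=proj(s5,rk(p,[(48,36,z),(92,36,z),(92,48,z),(48,48,z)]))
    cv2.polylines(im2,[np.int32((q-[270,190]+.5)*8)],True,col,1)
cv2.imwrite("pics/s5o.png",im2)
print(np.round(proj(w,rk(p,[(48,36,90),(48,48,90),(92,36,90),(92,48,90)])),1))
E
```

```text
[[368.  117.7]
 [380.8 117.6]
 [366.1 164.8]
 [378.5 164.7]]
```

View pics/s5o.png

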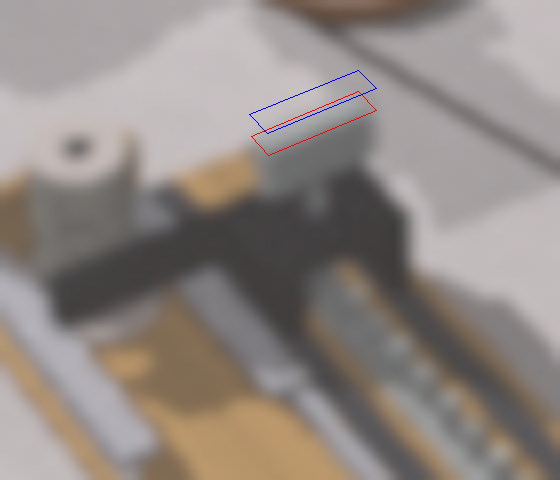

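```bash
python3 -c "
from plant import bot
print(bot.close_job())"
```

```text
the job is handed in; nothing more can be done
None
```

The job is done and handed in at about 17 s of the 58 s allowed. I stood the spool in the mouth and slid it under the lips until it pressed on the end wall at about 14 N. With the spool home, I lifted the stop's release bar about 17 mm, slid the stop along and let go at the last notch.

**Last checks:**
- **Spool:** it stood upright. After loading, the wrist camera put its axis at rack (-0.3, 84.9) mm, against (0, 85) for fully home. The side camera read 88.1 mm along the channel then and 86.4 mm after the stop was locked. I put the difference down to the coarser side view.
- **Stop:** the gripper measured 42.0 mm along the rack at release, which matches the last notch. The wrist camera read about 43 mm afterwards. A rough point in the side view gave 35 mm, but overlaying the bar's outline at 42 mm on that picture fitted well.
- **Release bar:** the outline drawn for the fully down height (top at 90 mm) fitted, and the one 10 mm higher did not, so the bar has dropped into the notch. I did not push on the stop to test the lock.
- **Bystanders and arm:** the arm was not moved near the reel, tin or hoop, but I did not measure their positions again at the end. It was clear of everything and the gripper was empty at hand-in.

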